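# Hang the portion dipper in the notch of the bin's rail

## Task

Pick up the steel portion dipper by its wooden grip and hang it by its own hook over the front lip of the steel ingredient bin, on the robot's side, with the cup outside the bin. The clip-on rail along that lip has one notch: let the hook drop right down into the notch, by sliding it gently along the rail if need be, so that the dipper hangs upright and stays there when let go. Do not press or knock hard on the bin or the rail, and leave the other things where they are.

Things in the scene. Friction and masses are not known exactly. Their poses are not given: they have to be found in the camera images.
- dipper_grip (a point): Centre of the dipper's upright wooden grip, a block 22 (x) x 16 (y) x 50 (z) mm: take it from above, fingers closing along y. Axes: z up along the dipper, x the way the hook points. The grip's centre is 140 mm above the cup's underside and 41 mm in +x from the cup's axis.
- dipper_hook (a point): Bearing point of the dipper's hook: underside of the hook's flat top, midway between strap and tip, 40 mm straight below the grip's centre; axes as the grip's. The hook is a flat strip 16 mm wide (along y), open downward; the gap between the strap (at -x) and the downward tip (at +x) is 14 mm; the tip ends 22 mm below this point.
- bin_lip (a point): Middle of the top edge of the bin's front wall (towards the robot), 115 mm above the worktop; x into the bin, y along the lip, z up. A dark rail, 8 mm thick (x), 116 mm long, is clipped on the lip, its top 15 mm above this point. Its one notch is 8 mm deep (floor 7 mm above this point). The notch's place is NOT measured: its centre is up to 26 mm to either side of this point along y.
- bin: Open steel ingredient bin, 112 (x) x 168 (y) x 115 (z) mm, standing fast; origin at the centre of its underside, x from front lip to back. It carries the rail, which holds fast under light pushes. The notch, in the middle of the rail's length, is 19 mm wide, top edges rounded by 2 mm. A ramekin (48 mm high) and a pen lie in the bin.
- dipper: The loose portion dipper, about 0.18 kg, 165 mm high, standing upright on the worktop at the start: a steel cup 60 mm across and 50 mm high, a tall flat strap, the hook near its top and the wooden grip above. Origin at the centre of the cup's underside, axes as the grip's.
- sugar_shaker: White sugar shaker, 67 mm across, 114 mm high; bystander, origin at the centre of its underside.
- order_pad: Order pad, 130 x 85 x 16 mm, lying flat; bystander, origin at the centre of its underside.
- tongs: Pair of pastry tongs, 49 x 239 x 24 mm, lying flat; bystander, origin at the centre of its underside.
- tape_roll: Roll of bag tape, 76 mm across, 18 mm high, lying flat; bystander, origin at the centre of its underside.

How it is judged (in metres and radians):
On the way, in this order (a step that is already met when the one before it is completed fails the run):
1. the dipper is lifted, upright, clear of the worktop (height (world z) of dipper_grip above 0.175 m and angle between dipper_grip's own z axis and vertical below 0.3 rad), for 0.1 s.
2. the hook is over the front lip, its tip behind the rail (x of dipper_hook in the frame of bin_lip between -0.01 and 0.01 m and z of dipper_hook in the frame of bin_lip between 0 and 0.025 m and y of dipper_hook in the frame of bin_lip between -0.075 and 0.075 m), for 0.2 s.
At the end, for the whole second after the job is handed in: Dipper released, at rest on the front lip, cup outside; hook bearing point within 10 mm of the lip plane, 4.5 to 9.8 mm above the lip edge (down on the notch floor) and within 34 mm of its middle; dipper within 0.15 rad of upright, its x within 0.35 rad of the bin's (x of dipper_hook in the frame of bin_lip between -0.01 and 0.01 m and z of dipper_hook in the frame of bin_lip between 0.0045 and 0.0098 m and y of dipper_hook in the frame of bin_lip between -0.034 and 0.034 m and angle between dipper_grip's own z axis and vertical below 0.15 rad and angle between the x axis of dipper_grip and the x axis of bin_lip, either way round below 0.35 rad and x of dipper in the frame of bin_lip below -0.015 m and linear speed of dipper below 0.02 m/s); the robot touches nothing.
It fails at once if the dipper presses or knocks on the bin or its rail with more than 22 N (contact force between dipper and bin above 22 N).
It fails at once if the robot itself pushes on the bin or its rail with more than 22 N (contact force between the arm and bin above 22 N).
It fails at once if the dipper is tipped over (more than 0.7 rad) (angle between dipper_grip's own z axis and vertical above 0.7 rad).
It fails at once if a bystander is moved more than 30 mm (distance of any of sugar_shaker, order_pad, tongs, tape_roll from where it was at the start of the episode above 0.03 m).
It also fails if it takes over 70 s, if anything falls off the work surface, if the arm or the gripper's body presses on something with over 40 N, if the wrist force passes 120 N, or if a joint passes its speed limit or range.

## Robot

A 7-joint arm with a two-finger parallel gripper is mounted at the origin on a cart in front of the work surface, level with it; the furniture and walls round the work are solid. World frame = base frame: x ahead of the robot, y to its left, z up, the work surface at z = 0. Lengths are in mm, angles in rad, forces in N, time in s.
With the tool pointing down it reaches from about 400 to 875 mm from the base axis. Payload 4.4 kg.
Tool frame: the origin (TCP) lies on the centre line of the jaws, within the pads' length; the fingertips stand ctrl.nose_length ahead of it and the grasp point (between the pads) lies 6 mm ahead of it (ctrl.nose_length is the distance from the TCP to the fingertips, in mm); z points along the fingers, y is the direction in which the jaws open and shut (so a half turn about z gives the same grasp; the last joint's range is limited). The gripper opens to 85 mm and grips with 20 to 120 N. Pads are 22 mm wide; open, the fingers measure 114 mm over their backs; the gripper's body (76 mm by 85 mm) begins 54 mm behind the grasp point. The pads swing forward as they close: fully open they stand 13 mm farther back than shut.
Start: joints at [-1.325, 0.628, 0.038, 1.517, -0.027, 0.996, -0.02], TCP at [199.379, 618.68, 256.313] pointing down, gripper open.
Joint ranges: [-3.06, 3.06], [-0.37, 2.12], [-1.25, 1.32], [0.18, 2.47], [-1.1, 4.24], [0.23, 1.98], [-2.94, 2.94]. Speed limits (rad/s): [2.57, 2.57, 3.14, 3.14, 3.14, 3.14, 3.14].

## Interface

Orientations are given as [roll, pitch, yaw] about the fixed x, y, z axes, in that order (R = Rz(yaw) Ry(pitch) Rx(roll)).
In Python, from cell import ctrl, vision gives the robot as it stands. The module is installed in compiled form; this text tells all that it offers.
- The arm moves only by the shell command python3 -m inch 'ROWS'. ROWS is a JSON object of lists of equal length, an entry for each row: "travel": the shift along the tool's x, y, z in cm, a list of three; "twist": the turn about the tool's z in degrees; "fingers": the finger opening in cm, from 0 to 8.54. A call has exactly 10 rows; each row is the pose to reach, as a shift and turn from the pose commanded when the call began, along the tool's axes at that moment; what a row does not reach only later rows make up. A row lasts 1/12 s, in which the tool goes at most 41.7 mm and 7.16 degrees, less where a joint would pass 70% of its speed; a pose out of reach is approached as far as the arm can. A call with a gripper value outside its range is refused whole. The fingers move at their own pace and stop on an object; the grip force is fixed at half the most. Time passes only in rows, so rows that repeat a pose let the fingers close, or fill a call up. It gives the time, the measured TCP pose, the force and the opening at its end, in the units of the state.
- ctrl.read_state(): the state, without advancing time (a new reading comes with each control period).
- vision.get_image(name): name is "scene" or "side" or "wrist"; returns a dict with "frame" (400x640x3 uint8, red, green, blue), "fx", "fy", "cx", "cy" (pixels), "position" and "orientation" of the camera in the world. Camera axes: x right, y down, z forward; pixel columns grow to the right and rows downward; lengths in mm; the calibration is good to about 2 mm. A picture is of the moment at which its call begins. There is no depth.
- ctrl.finish_job(): hands the job in, once; it reports no verdict.
The state is a dict: "clock": time; "qpos": joint angles; "qd": joint speeds; "tau": joint torques, N m; "eef_pos": TCP position; "tool_rot": TCP orientation; "force": force on the tool from outside, world axes, zero at the start; "torque": the same for the moment, N m; "width": finger opening in mm.
Only numpy, scipy, OpenCV 4.12 (cv2) and the standard library are available. Lean on these libraries where they do the work, as an engineer would, in place of code of your own. Each camera call takes 0.05 s, during which the arm holds its last target.

## Working session

There is one attempt and no reset: what is moved stays moved. The work goes in short steps, Python scripts to look and compute and a shell command to move; the robot and the scene stay as the last step left them, time stands still between calls to the robot, and variables do not carry over. Pictures are saved under pics/ and viewed, and the job is handed in when it is done.

```bash
mkdir -p pics
cat > h.py <<'E'
from cell import ctrl, vision
import numpy as np, cv2, json
from scipy.spatial.transform import Rotation as R
def shot(n,f):
    d=vision.get_image(n); cv2.imwrite('pics/'+f+'.png',cv2.cvtColor(d['frame'],cv2.COLOR_RGB2BGR))
    c={k:np.asarray(v).tolist() for k,v in d.items() if k!='frame'}; json.dump(c,open('pics/'+f+'.json','w')); return d
def cam(f): return json.load(open('pics/'+f+'.json'))
def rot(o):
    o=np.array(o,float)
    return o if o.shape==(3,3) else R.from_euler('xyz',o).as_matrix()
def ray(c,u,v):
    return np.array(c['position']),rot(c['orientation'])@np.array([(u-c['cx'])/c['fx'],(v-c['cy'])/c['fy'],1])
def atz(c,u,v,z):
    p,d=ray(c,u,v); return p+d*(z-p[2])/d[2]
def proj(c,P):
    q=rot(c['orientation']).T@(np.array(P,float)-np.array(c['position'])); return [c['fx']*q[0]/q[2]+c['cx'],c['fy']*q[1]/q[2]+c['cy']]
def tri(*l):
    A=np.zeros((3,3));b=np.zeros(3)
    for c,u,v in l:
        p,d=ray(c,u,v); d=d/np.linalg.norm(d); M=np.eye(3)-np.outer(d,d); A+=M;b+=M@p
    return np.linalg.solve(A,b)
E
python3 - <<'E'
from h import *
for n in ['scene','side','wrist']: shot(n,n+'0'); print(cam(n+'0'))
s=ctrl.read_state(); print({k:np.round(v,3).tolist() for k,v in s.items()}, ctrl.nose_length)
E
```

```text
{'fx': 495.11829025781475, 'fy': 495.11829025781475, 'cx': 318.67732498873914, 'cy': 200.53608073672657, 'position': [-1000.7670958277956, -689.4303633099182, 855.9699461719603], 'orientation': [-1.9916565870730984, 0.013213733662528648, -1.105075114395215]}
{'fx': 407.78473876762195, 'fy': 407.78473876762195, 'cx': 322.64131558955347, 'cy': 200.49254542425862, 'position': [206.46032930058072, 1304.410828936301, 578.4425820351739], 'orientation': [-1.9130692755055738, 0.02147982434584117, -2.917944360940873]}
{'fx': 354.5868485725029, 'fy': 354.5868485725029, 'cx': 321.9787370796671, 'cy': 195.82766180257858, 'position': [133.71667852519488, 638.9817862463715, 374.0414905143756], 'orientation': [2.8650496519125235, 0.0013506890018624151, 1.2586512999262909]}
{'clock': 0.15, 'qpos': [-1.325, 0.629, 0.038, 1.518, -0.027, 0.996, -0.02], 'qd': [-0.0, -0.003, 0.002, -0.003, 0.001, -0.0, 0.001], 'tau': [0.001, -56.38, 1.227, -19.365, 0.011, 0.007, -0.0], 'eef_pos': [199.23, 618.248, 255.599], 'tool_rot': [-3.14, -0.0, 2.83], 'force': [-0.297, 0.558, -0.401], 'torque': [0.018, -0.0, 0.041], 'width': 85.082} 25.0
```

View pics/scene0.png

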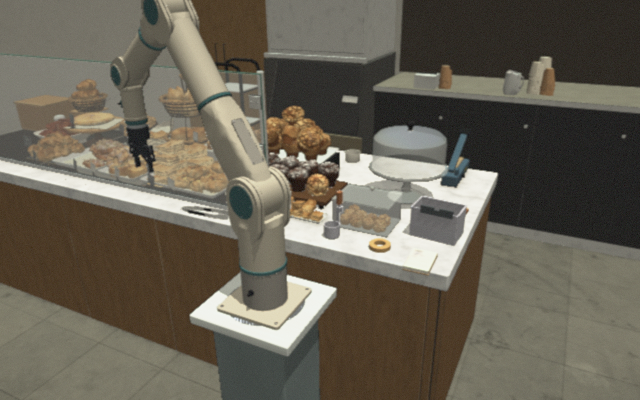

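View pics/side0.png

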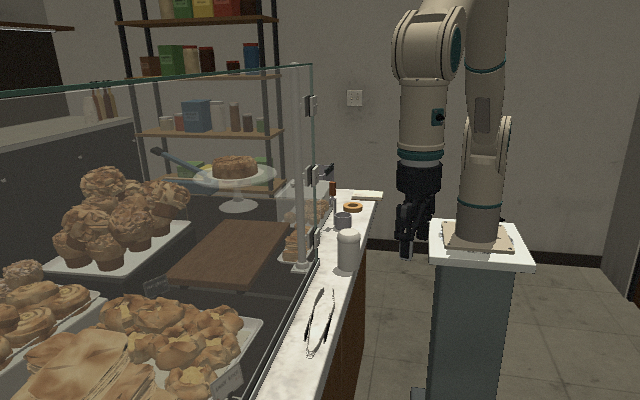

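View pics/wrist0.png

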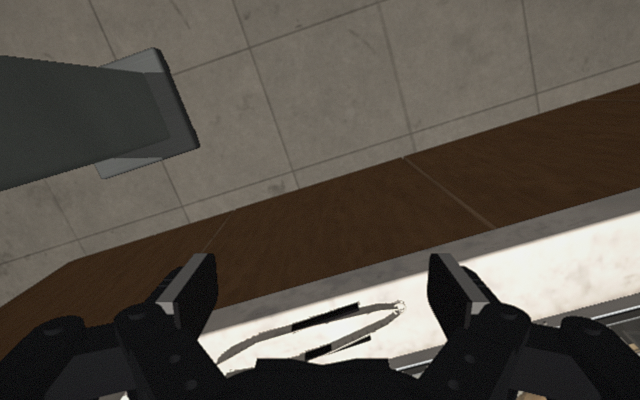

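Run:
```python
import cv2
a=cv2.imread('pics/scene0.png'); cv2.imwrite('pics/scene0z.png',cv2.resize(a[150:300,290:490],None,fx=4,fy=4,interpolation=cv2.INTER_CUBIC))
a=cv2.imread('pics/side0.png'); cv2.imwrite('pics/side0z.png',cv2.resize(a[150:290,270:400],None,fx=4,fy=4,interpolation=cv2.INTER_CUBIC))
from h import *
c=cam('scene0')
for uv in [(380,244),(332,236),(415,237),(458,243),(421,262),(200,211),(497,178),(435,290),(262,190)]: print(uv,atz(c,*uv,0).round())
c=cam('side0')
for uv in [(345,270),(353,208),(343,226),(320,330),(380,193),(300,270),(262,395)]: print(uv,atz(c,*uv,0).round())
```

```text
(380, 244) [ 459. -185.    0.]
(332, 236) [441.  -7.   0.]
(415, 237) [ 562. -281.    0.]
(458, 243) [ 583. -430.    0.]
(421, 262) [ 402. -349.    0.]
(200, 211) [406. 571.   0.]
(497, 178) [1283. -457.    0.]
(435, 290) [ 264. -432.    0.]
(262, 190) [699. 460.   0.]
(345, 270) [385. 289.   0.]
(353, 208) [ 439. -209.    0.]
(343, 226) [446. -22.   0.]
(320, 330) [393. 566.   0.]
(380, 193) [ 350. -414.    0.]
(300, 270) [511. 313.   0.]
(262, 395) [454. 767.   0.]
```

View pics/scene0z.png

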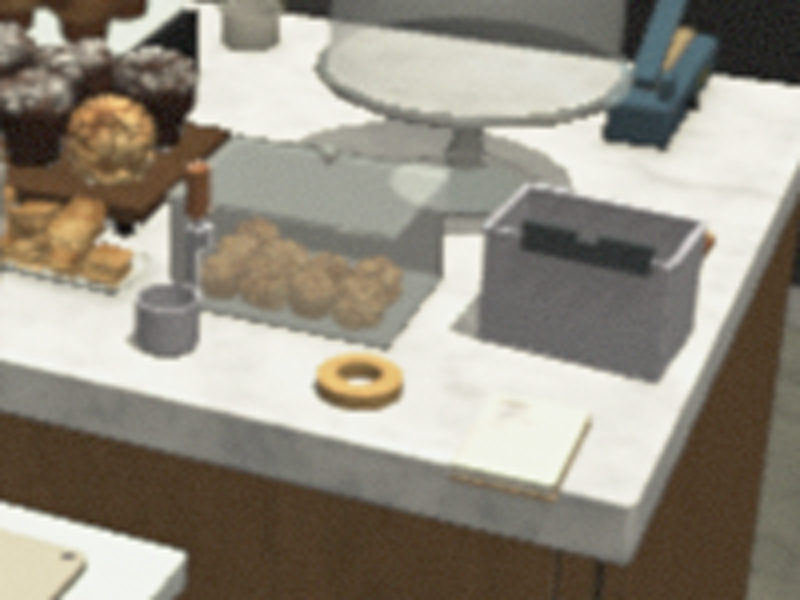

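View pics/side0z.png

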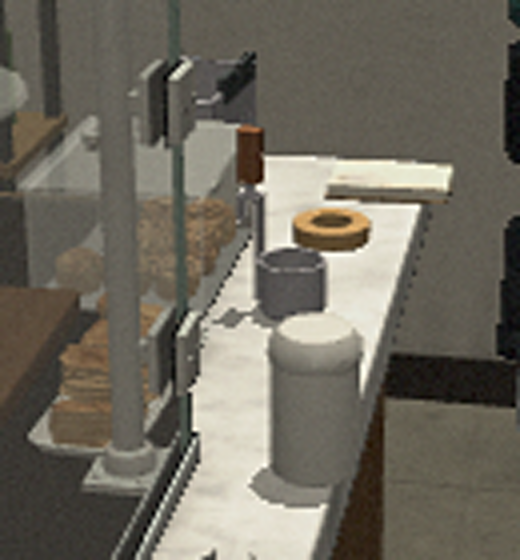

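Run:
```python
from h import *
S=cam('scene0');D=cam('side0')
s=lambda x,y:(S,290+x/4,150+y/4)
d=lambda x,y:(D,270+x/4,150+y/4)
print('grip',tri(s(199,190),d(250,155)))
print('griptop',tri(s(199,165),d(250,127)))
print('cuprim',tri(s(168,293),d(291,258)))
print('cupbot@0',atz(*s(167,347),0),atz(*d(291,318),0))
print('lip corners L,R z115',atz(*s(487,233),115),atz(*s(662,277),115), 'back L',atz(*s(530,187),115),'backR',atz(*s(705,225),115))
print('rail L,R top z130',atz(*s(523,222),130),atz(*s(654,258),130))
print('notch',atz(*s(578,236),130),atz(*s(600,243),130))
print('pad',[atz(*s(*q),16).round() for q in [(480,395),(590,412),(550,488),(455,475)]])
print('tape',atz(*s(360,380),9))
print('shaker',atz(*d(313,470),0))
print('glass foot',[atz(*d(*q),0).round() for q in [(190,440),(120,560)]])
print('postbase',atz(*d(125,470),0))
gp=atz(*d(190,440),0)
for z in (200,300,400,500,600): print(z,[np.round(proj(D,[x,gp[1],z])) for x in (460,500)])
print('counter edge',[atz(*q,0).round() for q in [(S,*(290,252)),(S,440,283),(D,360,330)]])
print('clear box',[atz(*s(*q),0).round() for q in [(170,285),(388,345),(440,275)]])
```

```text
grip [481.67792268 -18.51447963 139.54621281]
griptop [481.2039644  -18.77236935 164.56197497]
cuprim [443.57986062  -5.56905055  50.7878582 ]
cupbot@0 [435.16799791  -8.26446271   0.        ] [441.48738463   8.41515301   0.        ]
lip corners L,R z115 [ 553.16919647 -264.12138701  115.        ] [ 530.73298671 -421.8688356   115.        ] back L [ 667.17856984 -270.323474    115.        ] backR [ 650.57570748 -432.93020949  115.        ]
rail L,R top z130 [ 556.84905236 -294.33363887  130.        ] [ 532.80361714 -413.28052087  130.        ]
notch [ 548.72895091 -344.87745154  130.        ] [ 542.79454533 -365.33854451  130.        ]
pad [array([ 444., -298.,   16.]), array([ 456., -389.,   16.]), array([ 327., -390.,   16.]), array([ 313., -318.,   16.])]
tape [ 437.13395517 -192.81923907    9.        ]
shaker [377.92846557 273.36956265   0.        ]
glass foot [array([476., 245.,   0.]), array([482., 415.,   0.])]
postbase [511.6599533  298.37223681   0.        ]
200 [array([321., 197.]), array([308., 197.])]
300 [array([320., 163.]), array([306., 162.])]
400 [array([319., 126.]), array([305., 126.])]
500 [array([319.,  88.]), array([304.,  88.])]
600 [array([318.,  46.]), array([302.,  47.])]
counter edge [array([274.,  74.,   0.]), array([ 307., -436.,    0.]), array([306., 549.,   0.])]
clear box [array([550.,  43.,   0.]), array([ 524., -188.,    0.]), array([ 682., -185.,    0.])]
```

```bash
cat >> h.py <<'E'
def go(x,y,z,yaw=None):
    s=ctrl.read_state(); M=rot(s['tool_rot']); t=M.T@(np.array([x,y,z])-s['eef_pos'])/10
    print('clock',round(s['clock'],2),'tcp',np.round(s['eef_pos'],1),'rot',np.round(s['tool_rot'],4),'F',np.round(s['force'],1),'w',round(s['width'],1))
    tw=None if yaw is None else np.degrees((s['tool_rot'][2]-yaw+np.pi)%(2*np.pi)-np.pi)
    print('travel cm',t.round(2),'twist',tw)
E
python3 - <<'E'
from h import *
go(370,330,260)
E
```

```text
clock 0.15 tcp [199.2 618.2 255.6] rot [-3.1401 -0.      2.8298] F [-0.3  0.6 -0.4] w 85.1
travel cm [-25.1  -22.2   -0.41] twist None
```

```bash
python3 -m inch '{"travel":[[-1,-0.9,0],[-4,-3.5,0],[-7,-6.2,0],[-10,-8.9,-0.2],[-13,-11.6,-0.3],[-16,-14.2,-0.4],[-19,-16.9,-0.4],[-22,-19.5,-0.4],[-24.4,-21.6,-0.4],[-25,-22.2,-0.4]],"twist":[0,0,0,0,0,0,0,0,0,0],"fingers":[8.5,8.5,8.5,8.5,8.5,8.5,8.5,8.5,8.5,8.5]}'
python3 - <<'E'
from h import *
go(385,10,285)
E
```

```text
clock: 0.98
eef_pos: [372.3, 324.8, 260.3]
tool_rot: [-3.139, 0.002, 2.822]
force: [0.2, -0.3, 0.5]
width: 85.1
clock 0.98 tcp [372.3 324.8 260.3] rot [-3.1388e+00  2.2000e-03  2.8218e+00] F [ 0.2 -0.3  0.5] w 85.1
travel cm [-11.11 -29.49  -2.36] twist None
```

```bash
python3 -m inch '{"travel":[[-0.5,-1.5,0],[-1.6,-4.5,-0.4],[-2.9,-7.8,-0.8],[-4.1,-11,-1.2],[-5.3,-14.2,-1.6],[-6.5,-17.5,-2],[-7.8,-20.8,-2.2],[-9,-24,-2.4],[-10.3,-27.5,-2.4],[-11.1,-29.5,-2.4]],"twist":[0,0,0,0,0,0,0,0,0,0],"fingers":[8.5,8.5,8.5,8.5,8.5,8.5,8.5,8.5,8.5,8.5]}'
python3 - <<'E'
from h import *
shot('wrist','wrist1')
go(481.5,-18.5,200)
E
```

```text
clock: 1.82
eef_pos: [384.0, 12.8, 284.6]
tool_rot: [-3.141, 0.001, 2.827]
force: [-0.8, -0.5, 0.3]
width: 85.1
clock 1.87 tcp [384.3   9.9 284.5] rot [-3.1393e+00  1.3000e-03  2.8227e+00] F [ 0.2 -4.5 -0.7] w 85.1
travel cm [-10.11   0.37   8.47] twist None
```

View pics/wrist1.png

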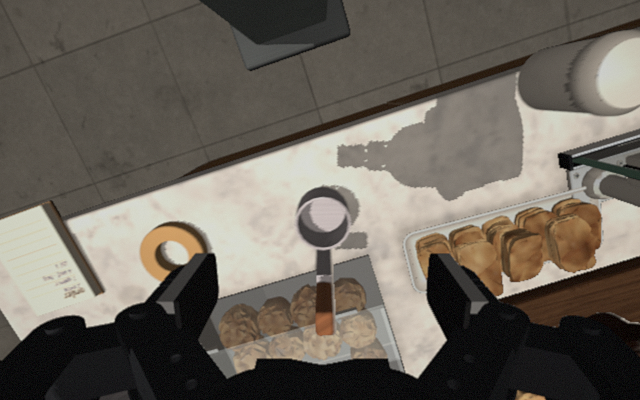

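Run:
```python
from h import *
a=cv2.imread('pics/wrist1.png'); cv2.imwrite('pics/wrist1z.png',cv2.resize(a[170:350,260:390],None,fx=4.4,fy=3.3,interpolation=cv2.INTER_CUBIC))
W=cam('wrist1')
print(rot(W['orientation']).round(3),W['position'])
c=atz(W,324.5,217,50);print('rim',c)
for u,v in [(316,334),(333,334),(324.5,334)]:print(atz(W,u,v,165))
for u,v in [(317,284),(331,284)]:print(atz(W,u,v,115))
```

```text
[[ 0.31   0.915  0.26 ]
 [ 0.951 -0.298 -0.085]
 [-0.     0.274 -0.962]] [318.4556738580438, 33.62706691620126, 403.0657917213603]
rim [436.75565998  -2.24512092  50.        ]
[488.57396994 -26.8219329  165.        ]
[492.70565848 -14.13249833 165.        ]
[490.63983219 -20.47716039 165.        ]
[474.13946362 -21.95766132 115.        ]
[478.07967683  -9.85864901 115.        ]
```

View pics/wrist1z.png

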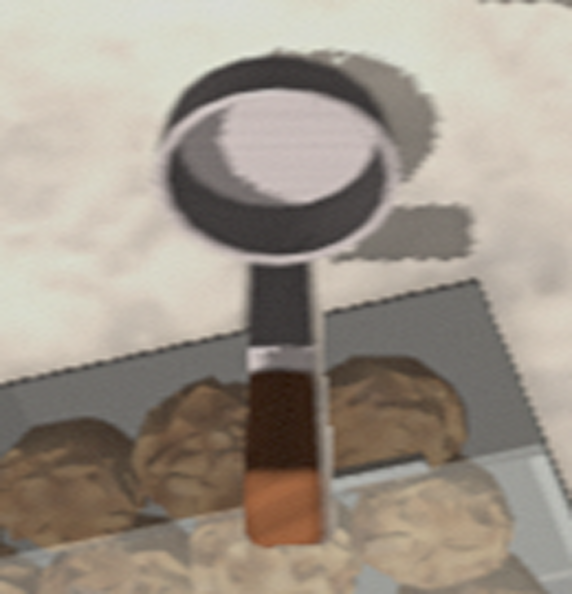

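Run:
```python
from h import *
W=cam('wrist1');S=cam('scene0');D=cam('side0')
g=atz(W,324.6,323.5,165); r=atz(W,323.6,223,50); n=atz(W,324.6,312.4,165);f=atz(W,324.6,334.5,165)
print(g,r,n,f,np.linalg.norm(f-n)); d=g-r; print(np.hypot(*d[:2]),np.arctan2(d[1],d[0]))
print(tri((S,339.75,191.3),(D,332.5,181.7),(W,324.6,323.5)))
print(proj(S,g),proj(D,g))
go(482,-18.3,200)
```

```text
[481.58082677 -17.46292524 165.        ] [442.84966184  -5.21890322  50.        ] [472.16198681 -14.41474756 165.        ] [491.10096853 -20.54388677 165.        ] 19.906063797363217
40.620428506496914 -0.30618705314130135
[481.47306653 -18.16467323 164.59625697]
[np.float64(339.5324843566323), np.float64(190.84847828823968)] [np.float64(332.40990671995803), np.float64(181.92161592006937)]
clock 1.87 tcp [384.3   9.9 284.5] rot [-3.1393e+00  1.3000e-03  2.8227e+00] F [ 0.2 -4.5 -0.7] w 85.1
travel cm [-10.15   0.41   8.47] twist None
```

```bash
python3 -m inch '{"travel":[[-1,0,1],[-2.5,0.1,2],[-4,0.2,3.3],[-5.5,0.2,4.5],[-7,0.3,6],[-8.5,0.4,7.2],[-9.6,0.4,8],[-10.1,0.4,8.3],[-10.1,0.4,8.3],[-10.1,0.4,8.3]],"twist":[0,0,0,0,0,0,0,0,0,0],"fingers":[8.5,8.5,8.5,8.5,8.5,8.5,8.5,8.5,8.5,8.5]}'
python3 - <<'E'
from h import *
shot('wrist','wrist2');shot('side','side2')
a=cv2.imread('pics/side2.png'); cv2.imwrite('pics/side2z.png',cv2.resize(a[130:270,270:440],None,fx=4,fy=4))
go(482,-18.3,150,2.835)
E
```

```text
clock: 2.7
eef_pos: [481.3, -10.8, 201.2]
tool_rot: [-3.142, -0.001, 2.83]
force: [-0.6, -0.5, -0.2]
width: 84.8
clock 2.8 tcp [481.2 -10.8 201.8] rot [ 3.1412e+00 -1.0000e-04  2.8302e+00] F [-0.2 -0.1 -0.7] w 85.0
travel cm [-0.31 -0.69  5.18] twist -0.2741871377826463
```

View pics/wrist2.png

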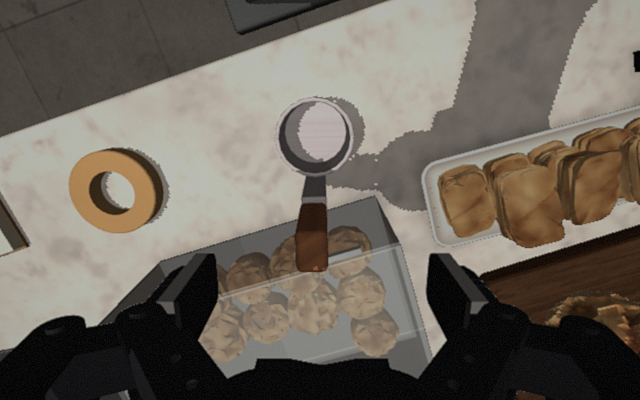

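View pics/side2z.png

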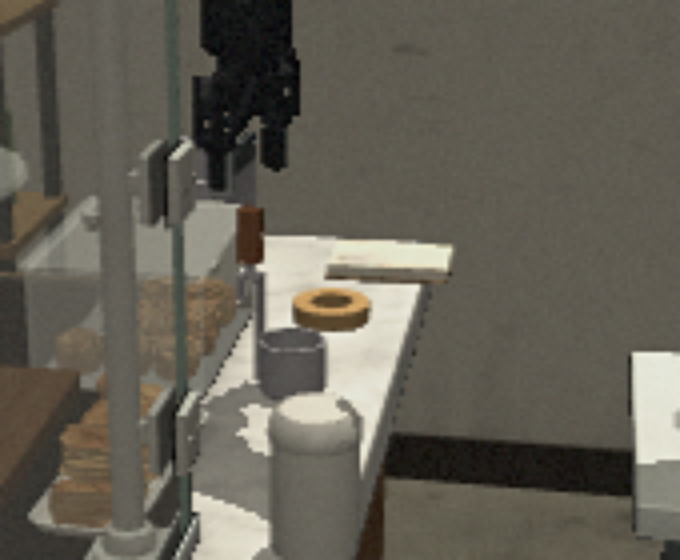

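```bash
python3 - <<'E'
from h import *
W=cam('wrist2')
print(atz(W,297,270,165),atz(W,327,270,165), [proj(W,q) for q in ([482,-18.3,165],[491.5,-20.5,165],[443,-5,50])])
E
python3 -m inch '{"travel":[[-0.3,-0.7,0.2],[-0.3,-0.7,0.6],[-0.3,-0.7,1.2],[-0.3,-0.7,2],[-0.3,-0.7,2.8],[-0.3,-0.7,3.6],[-0.3,-0.7,4.4],[-0.3,-0.7,5],[-0.3,-0.7,5.2],[-0.3,-0.7,5.2]],"twist":[0,0,0,0,0,0,0,0,0,0],"fingers":[8.5,8.5,8.5,8.5,8.5,8.5,8.5,8.5,8.5,8.5]}'
python3 - <<'E'
from h import *
go(482,-18.3,150,2.835)
shot('wrist','wrist3')
E
```

```text
[489.21778677 -26.53892924 165.        ] [493.66101586 -12.76299271 165.        ] [[np.float64(308.460994832242), np.float64(252.0970058346782)], [np.float64(310.36980602497977), np.float64(270.59696084801806)], [np.float64(314.3444086893809), np.float64(137.35865812608836)]]
clock: 3.63
eef_pos: [482.0, -18.9, 148.5]
tool_rot: [-3.141, -0.001, 2.83]
force: [-0.1, -0.2, -0.1]
width: 85.3
clock 3.63 tcp [482.  -18.9 148.5] rot [-3.1411e+00 -1.5000e-03  2.8298e+00] F [-0.1 -0.2 -0.1] w 85.3
travel cm [ 0.02  0.06 -0.15] twist -0.29890527771166137
```

View pics/wrist3.png

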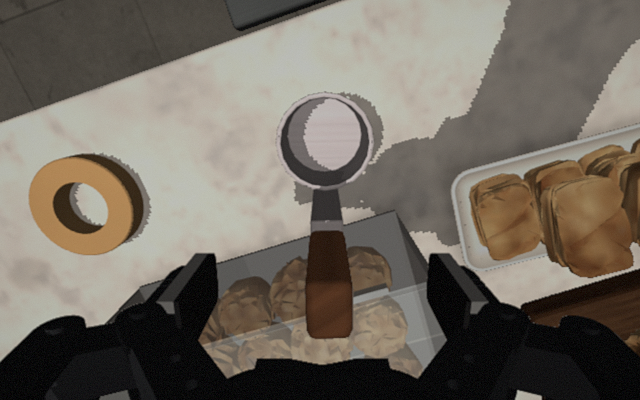

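```bash
python3 -m inch '{"travel":[[0,0.2,-0.1],[0,0.2,-0.1],[0,0.2,-0.1],[0,0.2,-0.1],[0,0.2,-0.1],[0,0.2,-0.1],[0,0.2,-0.1],[0,0.2,-0.1],[0,0.2,-0.1],[0,0.2,-0.1]],"twist":[0,0,0,0,0,0,0,0,0,0],"fingers":[8.5,7,6,5,4,3,2.4,2,1,1]}'
python3 - <<'E'
from h import *
go(482,-18.3,150,2.835)
shot('wrist','wrist4')
E
```

```text
clock: 4.52
eef_pos: [483.2, -17.1, 150.4]
tool_rot: [3.142, 0.0, 2.83]
force: [0.3, 0.0, 1.3]
width: 15.5
clock 4.52 tcp [483.2 -17.1 150.4] rot [3.1416e+00 3.0000e-04 2.8297e+00] F [0.3 0.  1.3] w 15.5
travel cm [ 0.08 -0.15  0.04] twist -0.3029550251364953
```

View pics/wrist4.png

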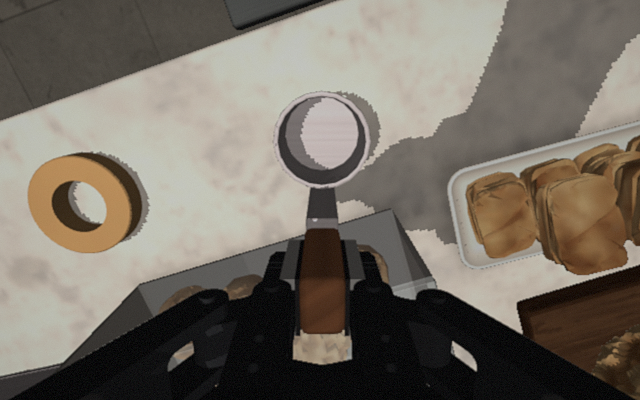

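```bash
python3 -m inch '{"travel":[[0,0,-0.3],[0,0,-1],[0,0,-2],[0,0,-3.4],[0,0,-5],[0,0,-6.6],[0,0,-8.2],[0,0,-9.8],[0,0,-11],[0,0,-11.5]],"twist":[0,0,0,0,0,0,0,0,0,0],"fingers":[1,1,1,1,1,1,1,1,1,1]}'
python3 - <<'E'
from h import *
go(450,-270,265,3.0)
E
```

```text
clock: 5.4
eef_pos: [483.7, -17.0, 267.3]
tool_rot: [3.14, 0.003, 2.83]
force: [0.4, 0.0, -1.0]
width: 15.2
clock 5.4 tcp [483.7 -17.  267.3] rot [3.1404e+00 2.8000e-03 2.8297e+00] F [ 0.4  0.  -1. ] w 15.2
travel cm [ -4.55 -25.11   0.21] twist -9.755813316894272
```

```bash
python3 -m inch '{"travel":[[-0.2,-1,0],[-0.6,-3.5,0],[-1.1,-6.5,0],[-1.7,-9.5,0],[-2.3,-12.5,0],[-2.8,-15.5,0],[-3.3,-18.5,0],[-3.9,-21.5,0],[-4.3,-24,0],[-4.5,-25,0]],"twist":[0,-1,-2,-3.5,-5,-6.5,-8,-9,-9.7,-9.7],"fingers":[1,1,1,1,1,1,1,1,1,1]}'
python3 - <<'E'
from h import *
shot('wrist','wrist5');shot('scene','scene5')
go(450,-270,265,3.0)
a=cv2.imread('pics/scene5.png'); cv2.imwrite('pics/scene5z.png',cv2.resize(a[150:290,310:510],None,fx=4,fy=4,interpolation=cv2.INTER_CUBIC))
E
```

```text
clock: 6.23
eef_pos: [446.6, -273.8, 264.5]
tool_rot: [-3.139, -0.002, 2.993]
force: [0.2, -0.4, -1.1]
width: 15.6
clock 6.33 tcp [ 447.6 -271.2  264.5] rot [-3.141e+00 -1.700e-03  2.994e+00] F [ 0.2  0.9 -1.9] w 15.1
travel cm [-0.22  0.15 -0.05] twist -0.3448685171500399
```

View pics/wrist5.png

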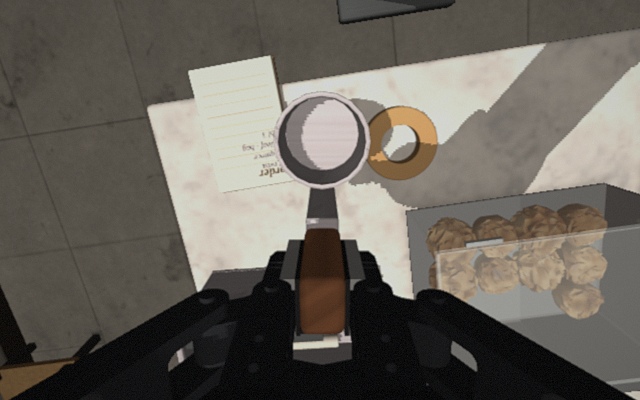

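View pics/scene5z.png

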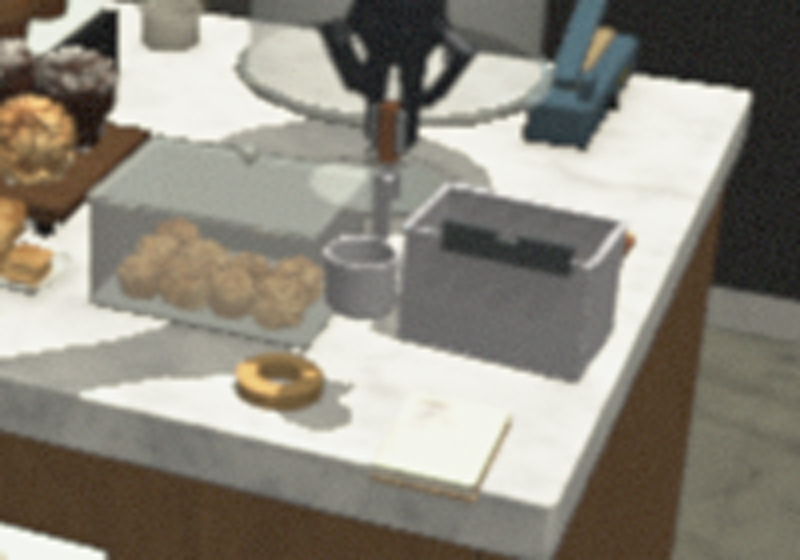

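```bash
python3 -m inch '{"travel":[[0.2,0.1,-0.5],[0.5,0.5,-1.8],[0.9,0.9,-3.5],[1.3,1.3,-5.5],[1.7,1.7,-7.5],[2,2,-9.5],[2.4,2.2,-11.3],[2.6,2.4,-12.6],[2.8,2.5,-13.3],[2.8,2.5,-13.5]],"twist":[0,0,0,0,0,0,0,0,0,0],"fingers":[1,1,1,1,1,1,1,1,1,1]}'
python3 - <<'E'
from h import *
shot('wrist','wrist6')
go(450,-270,265,3.0)
W=cam('wrist6')
for q in ([545,-354,130],[557,-294,130],[533,-413,130]): print(proj(W,q))
E
```

```text
clock: 7.17
eef_pos: [425.4, -238.2, 401.5]
tool_rot: [3.141, 0.002, 3.002]
force: [-0.1, -0.0, -1.7]
width: 15.6
clock 7.22 tcp [ 425.4 -238.7  400.9] rot [3.1413e+00 1.1000e-03 3.0014e+00] F [ 0.6  0.3 -0.7] w 15.1
travel cm [-2.86 -2.76 13.6 ] twist 0.08246847233118192
[np.float64(241.5771238585308), np.float64(268.8230779670116)]
[np.float64(291.93564416234784), np.float64(271.411623411237)]
[np.float64(191.78220949359948), np.float64(266.1173177612224)]
```

View pics/wrist6.png

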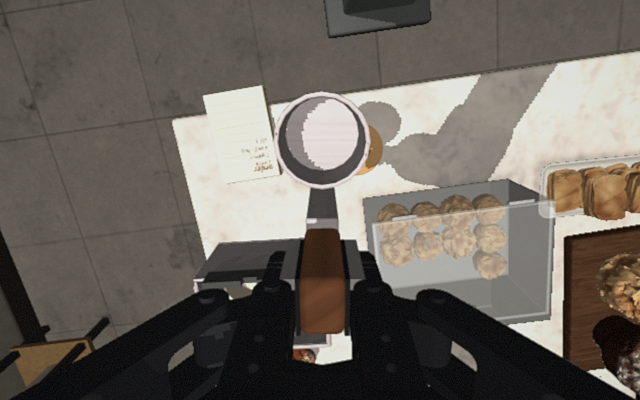

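```bash
python3 -m inch '{"travel":[[0.1,0.5,0],[0.4,1.5,0],[0.8,3,0],[1.2,4.5,0],[1.6,6,0],[2,7.3,0],[2,8,0],[2,8,0],[2,8,0],[2,8,0]],"twist":[0,0,0,0,0,0,0,0,0,0],"fingers":[1,1,1,1,1,1,1,1,1,1]}'
python3 - <<'E'
from h import *
shot('wrist','wrist7')
W=cam('wrist7')
for q in ([545,-354,130],[557,-294,130],[533,-413,130]): print(proj(W,q))
a=cv2.imread('pics/wrist7.png'); cv2.imwrite('pics/wrist7z.png',cv2.resize(a[210:310,100:250],None,fx=5,fy=5,interpolation=cv2.INTER_CUBIC))
E
```

```text
clock: 8.05
eef_pos: [416.6, -158.7, 400.1]
tool_rot: [-3.141, -0.0, 2.998]
force: [-0.3, -0.3, -1.1]
width: 15.4
[np.float64(179.82287892784285), np.float64(284.9867400945136)]
[np.float64(229.82653944312807), np.float64(287.37082373170045)]
[np.float64(130.40168162165742), np.float64(282.48789047763745)]
```

View pics/wrist7z.png

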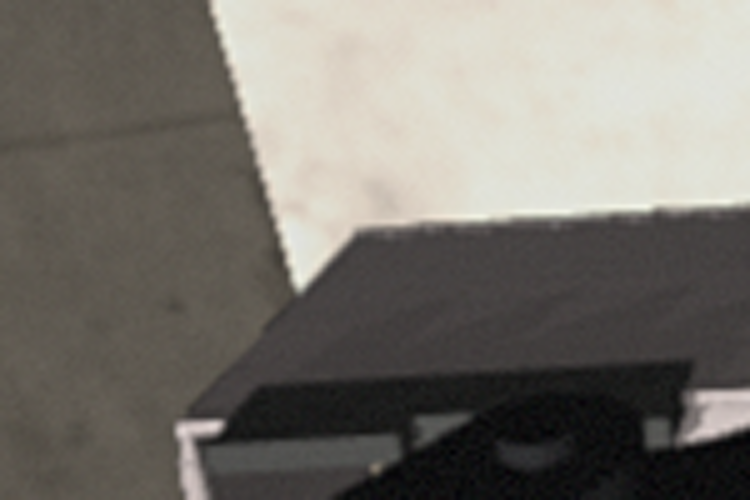

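```bash
python3 -m inch '{"travel":[[0,-0.2,-0.5],[0,-0.5,-1.5],[0,-1,-3],[0,-1.5,-4.5],[0,-2,-6],[0,-2.5,-7.3],[0,-3,-8.3],[0,-3,-9],[0,-3,-9],[0,-3,-9]],"twist":[0,0,0,0,0,0,0,0,0,0],"fingers":[1,1,1,1,1,1,1,1,1,1]}'
python3 - <<'E'
from h import *
shot('wrist','wrist8')
a=cv2.imread('pics/wrist8.png'); cv2.imwrite('pics/wrist8z.png',cv2.resize(a[200:320,120:270],None,fx=5,fy=5,interpolation=cv2.INTER_CUBIC))
E
```

```text
clock: 8.93
eef_pos: [412.3, -187.7, 490.2]
tool_rot: [3.141, 0.0, 2.999]
force: [-0.9, -0.9, -2.0]
width: 15.4
```

View pics/wrist8z.png

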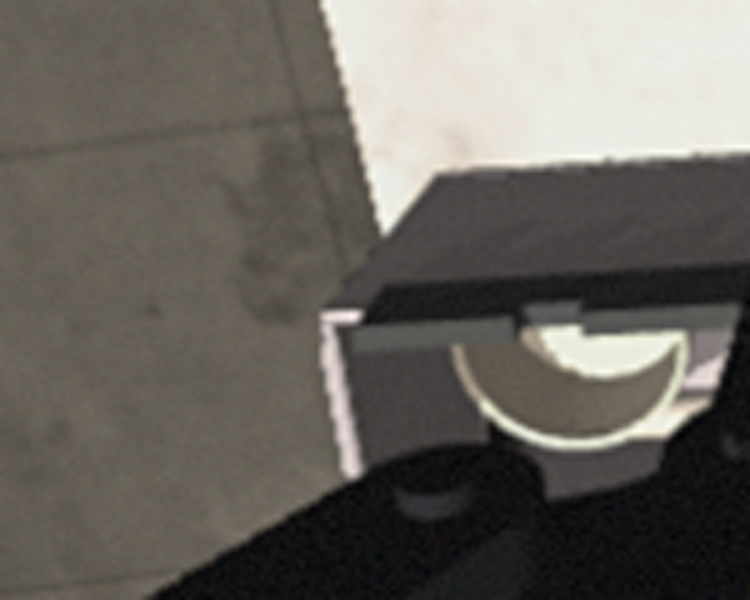

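Run:
```python
from h import *
W=cam('wrist8');S5=cam('scene5');S=cam('scene0')
w=lambda x,y:(W,120+x/5,200+y/5)
s=lambda x,y:(S5,310+x/4,150+y/4)
print('W floor L,R',atz(*w(525,314),122),atz(*w(582,314),122))
print('W top front notch L,R',atz(*w(516,316),130),atz(*w(583,310),130))
print('W rail left end mid',atz(*w(358,338),130),' top front',atz(*w(367,325),130))
print('W corner',atz(*w(325,312),115), 'railbottom left',atz(*w(385,286),115))
print('rail line dir',atz(*w(740,303),130)-atz(*w(367,325),130), 'dir rail bottom',atz(*w(740,263),115)-atz(*w(385,286),115))
print('foot',atz(*w(440,175),0),atz(*w(750,153),0))
for q in [(443,222),(574,258),(510,240)]: print('S',atz(*s(*q),130))
print(W['position'],W['orientation'])
import sys
N=[545,-350,122]
```

```text
W floor L,R [ 563.96573061 -357.52975608  122.        ] [ 566.42566368 -340.52476633  122.        ]
W top front notch L,R [ 560.60827371 -357.37156271  130.        ] [ 561.53768022 -337.29916479  130.        ]
W rail left end mid [ 560.92061404 -405.48539024  130.        ]  top front [ 557.14850167 -401.80900487  130.        ]
W corner [ 557.71869347 -420.45286682  115.        ] railbottom left [ 551.86233042 -400.23778644  115.        ]
rail line dir [  8.81166148 110.97123402   0.        ] dir rail bottom [  7.96357231 108.32823984   0.        ]
foot [ 559.51653202 -421.17783264    0.        ] [ 567.32506755 -306.58595867    0.        ]
S [ 556.84905236 -294.33363887  130.        ]
S [ 532.80361714 -413.28052087  130.        ]
S [ 545.12099644 -356.16983266  130.        ]
[344.09739987227914, -178.5732027111833, 608.7837011084089] [2.8648953432914523, -0.000932341256813185, 1.4275992735299687]
```

Run:
```python
from h import *
a=cv2.imread('pics/scene5.png'); b=cv2.imread('pics/scene0.png')
x=np.hstack([cv2.resize(i[190:240,405:455],None,fx=8,fy=10,interpolation=cv2.INTER_LANCZOS4) for i in (b,a)]); cv2.imwrite('pics/railz.png',x)
```

```text
(no output)
```

View pics/railz.png

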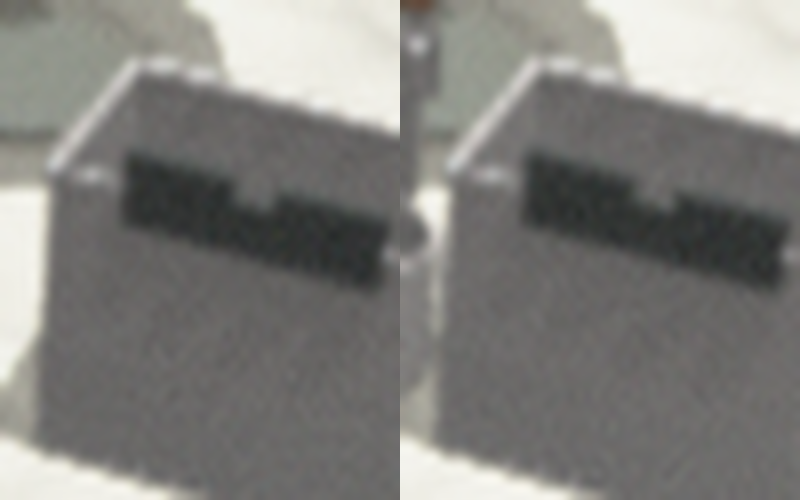

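Run:
```python
from h import *
W=cam('wrist8');S=cam('scene0')
w=lambda x,y:(W,120+x/5,200+y/5)
s=lambda x,y:(S,405+x/8,190+y/10)
for n,q,z in [('rail L',(125,152),130),('rail R',(388,215),130),('nL',(230,183),130),('nR',(275,195),130),('floor',(252,207),122),('rbL',(122,228),105),('corner',(50,172),115),('foot',(35,440),0)]: print(n,atz(*s(*q),z).round(1))
print('tri nL',tri(s(230,181),w(583,312)),'nR',tri(s(275,193),w(516,318)),'R',tri(s(388,213),w(365,326)))
for P in ([563,-340,130],[561,-357,130],[557,-402,130],[557.7,-420.5,115]): q=proj(S,P); print('scene px expect',(q[0]-405)*8,(q[1]-190)*10)
```

```text
rail L [ 559.1 -293.2  130. ]
rail R [ 556.2 -408.   130. ]
nL [ 553.2 -341.1  130. ]
nR [ 551.8 -360.9  130. ]
floor [ 555.1 -350.8  122. ]
rbL [ 550.3 -296.2  105. ]
corner [ 560.9 -259.9  115. ]
foot [ 575.5 -255.9    0. ]
tri nL [ 564.02538124 -338.71913069  125.78409604] nR [ 562.98315971 -358.78757676  125.72950851] R [ 559.66777123 -405.60419523  127.68450035]
scene px expect 233.37052958787262 171.61152803973124
scene px expect 271.28542093122815 182.62971053689284
scene px expect 374.2397308304039 210.86660379082673
scene px expect 415.00060402078907 259.88343519196803
```

Run:
```python
from h import *
go(563,-318,290,3.07)
```

```text
clock 8.98 tcp [ 412.1 -187.4  489.8] rot [ 3.1412e+00 -1.0000e-03  2.9991e+00] F [ 0.3 -0.4 -2.1] w 15.5
travel cm [-16.81 -10.79  19.96] twist -4.059860178316229
```

```bash
python3 -m inch '{"travel":[[-0.6,-0.4,0.6],[-2,-1.3,2.3],[-4,-2.6,4.7],[-6.2,-4,7.3],[-8.4,-5.4,10],[-10.6,-6.8,12.6],[-12.8,-8.2,15.2],[-14.8,-9.5,17.6],[-16.2,-10.4,19.3],[-16.8,-10.8,20]],"twist":[0,-0.5,-1,-1.5,-2,-2.5,-3,-3.5,-4,-4],"fingers":[1,1,1,1,1,1,1,1,1,1]}'
python3 - <<'E'
from h import *
shot('wrist','wrist9')
go(563,-318,290,3.07)
E
```

```text
clock: 9.82
eef_pos: [563.1, -319.2, 285.0]
tool_rot: [3.14, -0.006, 3.069]
force: [-0.9, 0.2, -1.3]
width: 15.0
clock 9.87 tcp [ 563.2 -319.3  285.2] rot [ 3.14   -0.0057  3.0681] F [ 0.2 -1.  -2. ] w 15.8
travel cm [ 0.03  0.13 -0.48] twist -0.10829153025851826
```

View pics/wrist9.png

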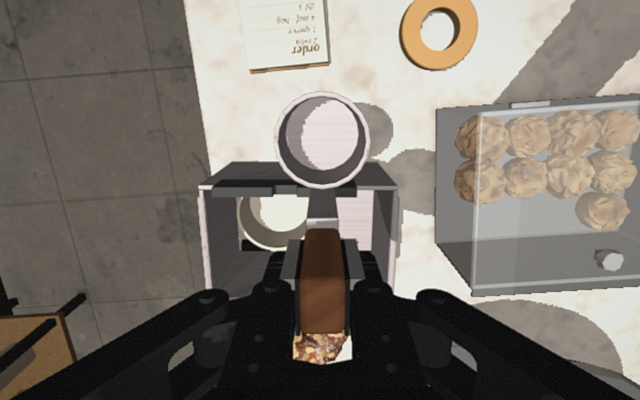

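Run:
```python
from h import *
a=cv2.imread('pics/wrist9.png'); cv2.imwrite('pics/wrist9z.png',cv2.resize(a[155:225,190:350],None,fx=5,fy=5,interpolation=cv2.INTER_CUBIC))
```

View pics/wrist9z.png

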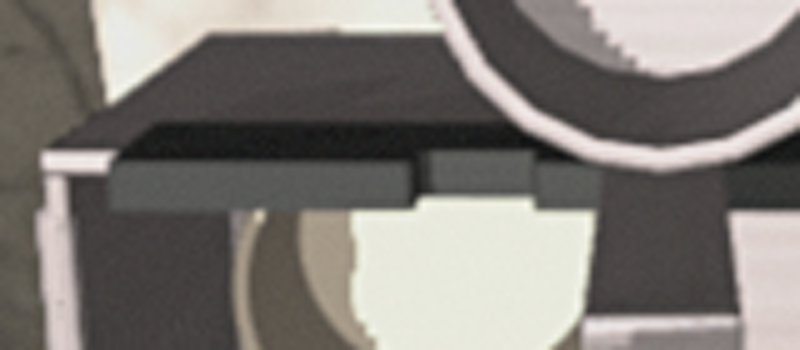

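```bash
python3 - <<'E'
from h import *
W=cam('wrist9');w=lambda x,y:(W,190+x/5,155+y/5)
print('notch ctr top',atz(*w(474.5,184),130),'floor L',atz(*w(430,173),122))
print('rail dir',atz(*w(413,160),130)-atz(*w(117,160),130), 'front',atz(*w(413,160),130),'back',atz(*w(413,208),130))
print('hook top near edge',atz(*w(662,319),237),'grip front bottom',atz(W,322,230,249.8))
s=ctrl.read_state();M=rot(s['tool_rot'])
print(M.round(4)); 
# grip top face corners near v? 
for v in (332,): print('griptop far',atz(W,322.5,v,299.8))
print('griptop widths',atz(W,301,332,299.8),atz(W,345,332,299.8))
E
python3 -c "
import cv2
a=cv2.imread('pics/wrist9.png');cv2.imwrite('pics/w9g.png',cv2.resize(a[205:365,260:390],None,fx=4,fy=3.6))"
```

```text
notch ctr top [ 565.43722884 -349.27877454  130.        ] floor L [ 565.09295012 -357.3718585   122.        ]
rail dir [ 3.48008656 46.95872961  0.        ] front [ 560.77903928 -358.6408919   130.        ] back [ 568.67190783 -359.51693154  130.        ]
hook top near edge [ 553.1580222  -318.73955108  237.        ] grip front bottom [ 554.16215269 -319.04744916  249.8       ]
[[-0.9973  0.0734 -0.0055]
 [ 0.0734  0.9973  0.002 ]
 [ 0.0057  0.0016 -1.    ]]
griptop far [ 572.02045793 -320.3227128   299.8       ]
griptop widths [ 571.46883839 -327.63790147  299.8       ] [ 572.59795361 -312.66437311  299.8       ]
```

View pics/w9g.png

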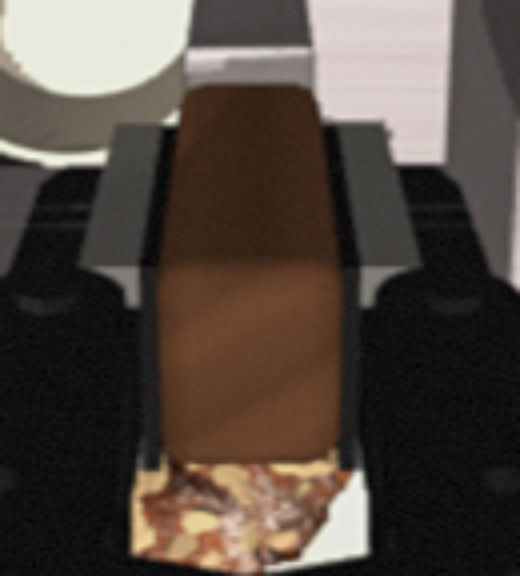

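Run:
```python
from h import *
go(565,-348.7,210,3.068)
```

```text
clock 9.87 tcp [ 563.2 -319.3  285.2] rot [ 3.14   -0.0057  3.0681] F [ 0.2 -1.  -2. ] w 15.8
travel cm [-0.44 -2.93  7.51] twist 0.0063000287676337665
```

```bash
python3 -m inch '{"travel":[[-0.1,-0.6,0],[-0.2,-1.6,0],[-0.4,-2.5,0.5],[-0.4,-2.9,1.5],[-0.4,-2.9,2.7],[-0.4,-2.9,4],[-0.4,-2.9,5.2],[-0.4,-2.9,6.2],[-0.4,-2.9,6.7],[-0.4,-2.9,6.7]],"twist":[0,0,0,0,0,0,0,0,0,0],"fingers":[1,1,1,1,1,1,1,1,1,1]}'
python3 - <<'E'
from h import *
shot('wrist','wrist10');shot('scene','scene10');shot('side','side10')
go(565,-348.7,205,3.068)
f=lambda n,y0,y1,x0,x1,k:cv2.resize(cv2.imread(f'pics/{n}.png')[y0:y1,x0:x1],None,fx=k,fy=k,interpolation=cv2.INTER_CUBIC)
cv2.imwrite('pics/w10z.png',f('wrist10',150,270,240,400,5))
cv2.imwrite('pics/s10z.png',f('scene10',150,270,380,500,5))
cv2.imwrite('pics/d10z.png',f('side10',120,220,270,370,6))
E
```

```text
clock: 10.7
eef_pos: [564.4, -347.2, 221.8]
tool_rot: [3.14, -0.002, 3.069]
force: [0.3, 0.9, -1.2]
width: 15.3
clock 10.85 tcp [ 565.6 -347.9  223.9] rot [-3.1410e+00  1.1000e-03  3.0689e+00] F [-0.2  0.7 -2.2] w 15.4
travel cm [ 0.05 -0.08  1.89] twist 0.053956858798277135
```

View pics/w10z.png

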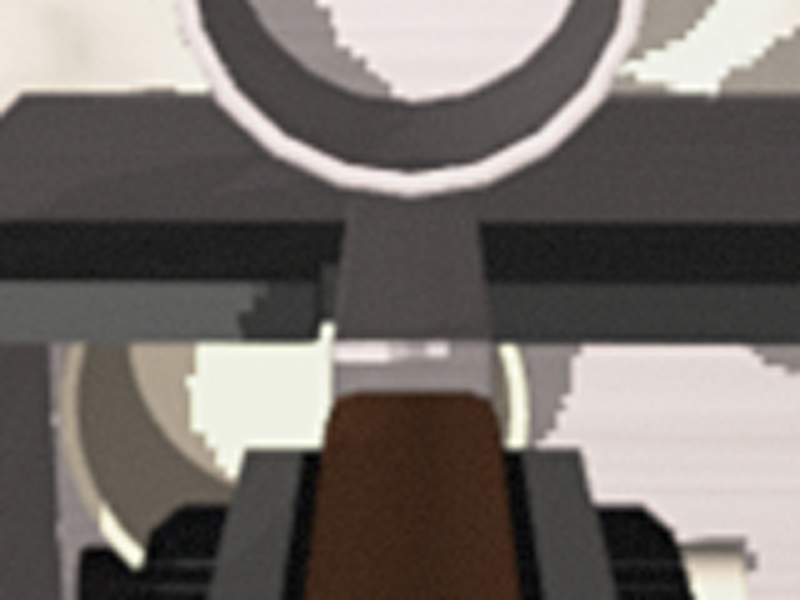

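View pics/s10z.png

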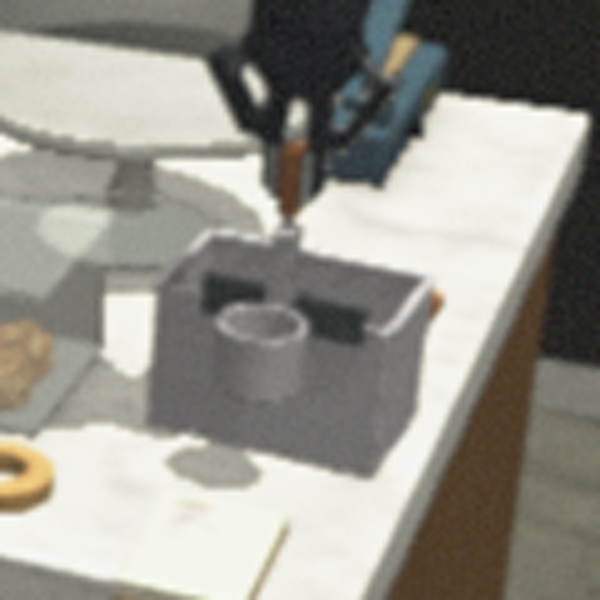

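View pics/d10z.png

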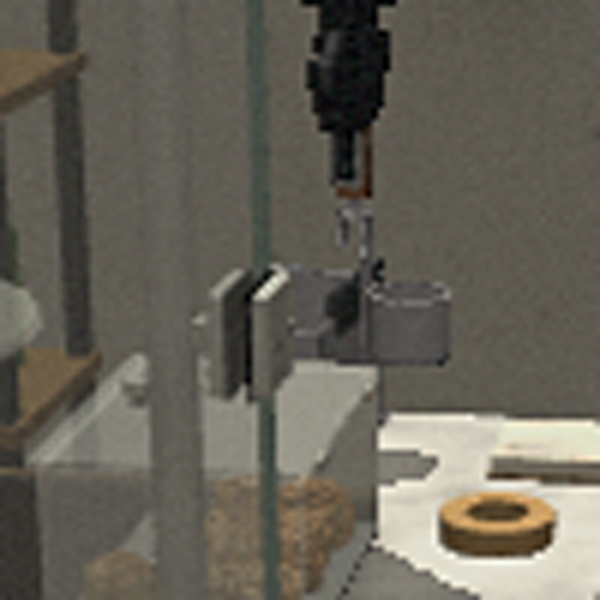

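Run:
```python
from h import *
W=cam('wrist10');w=lambda x,y:(W,240+x/5,150+y/5)
print('front',atz(*w(200,280),130),'back',atz(*w(200,342),130),'fr',atz(*w(600,283),130),'br',atz(*w(600,342),130))
print('nL',atz(*w(319,275),130),atz(*w(319,340),130))
print('strap L,R @175',atz(*w(335,345),175.5),atz(*w(492,345),175.5),'z125',atz(*w(346,215),125),atz(*w(480,215),125))
D=cam('side10')
for P in ([560.5,-292,130],[568.5,-292,130],[565,-349,173.5],[558,-349,160],[572,-349,151.5]): q=proj(D,P);print(P,(q[0]-270)*6,(q[1]-120)*6)
```

```text
front [ 559.72490384 -373.52398127  130.        ] back [ 567.83928514 -374.38008396  130.        ] fr [ 563.77785505 -323.92559398  130.        ] br [ 571.54194348 -324.26742872  130.        ]
nL [ 560.16567856 -358.71170596  130.        ] [ 568.67577325 -359.45347195  130.        ]
strap L,R @175 [ 553.59415    -354.39437443  175.5       ] [ 554.73403421 -338.96770286  175.5       ] z125 [ 554.05807177 -355.00242777  125.        ] [ 555.2997743  -338.16110982  125.        ]
[560.5, -292, 130] 342.5807219115593 299.6653260515337
[568.5, -292, 130] 331.2788776397824 299.2196889992181
[565, -349, 173.5] 352.3365987613994 218.69820811585316
[558, -349, 160] 362.3203833869894 237.65580355044483
[572, -349, 151.5] 343.20973356021534 248.67444388179524
```

```bash
python3 -m inch '{"travel":[[-0.1,-0.1,0],[-0.16,-0.2,0.1],[-0.16,-0.2,0.5],[-0.16,-0.2,1],[-0.16,-0.2,1.5],[-0.16,-0.2,2],[-0.16,-0.2,2.5],[-0.16,-0.2,3],[-0.16,-0.2,3.4],[-0.16,-0.2,3.5]],"twist":[0,0,0,0,0,0,0,0,0,0],"fingers":[1,1,1,1,1,1,1,1,1,1]}'
python3 - <<'E'
from h import *
shot('wrist','wrist11');shot('scene','scene11');shot('side','side11')
go(565,-348.7,172,3.068)
f=lambda n,y0,y1,x0,x1,k:cv2.resize(cv2.imread(f'pics/{n}.png')[y0:y1,x0:x1],None,fx=k,fy=k,interpolation=cv2.INTER_CUBIC)
cv2.imwrite('pics/w11z.png',f('wrist11',150,270,240,400,5))
cv2.imwrite('pics/d11z.png',np.hstack([f('side11',130,200,300,360,6),f('scene11',180,250,410,470,6)]))
E
```

```text
clock: 11.68
eef_pos: [566.1, -349.4, 187.2]
tool_rot: [3.141, -0.002, 3.069]
force: [0.5, 0.0, -1.0]
width: 15.5
clock 11.83 tcp [ 566.7 -349.8  188.2] rot [-3.1415 -0.      3.0689] F [-0.7 -0.7 -2. ] w 15.5
travel cm [0.17 0.1  1.62] twist 0.05261406835348098
```

View pics/w11z.png

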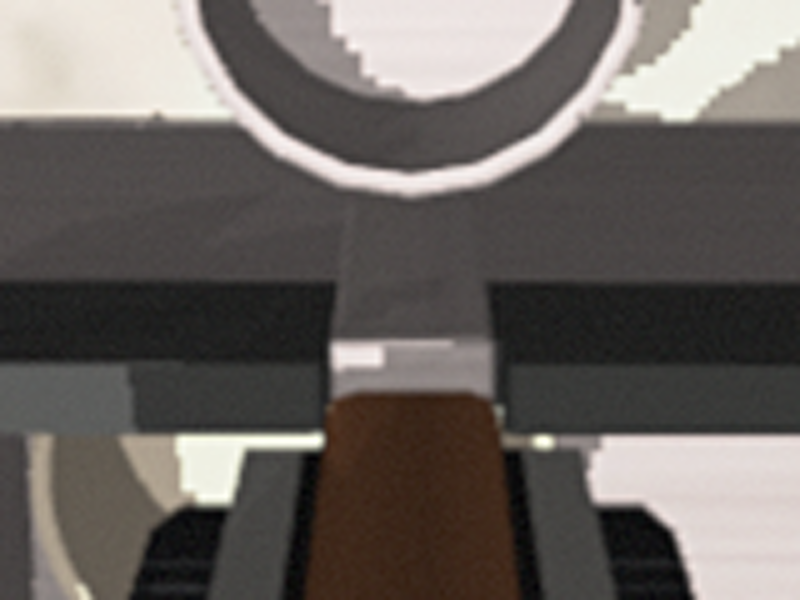

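View pics/d11z.png

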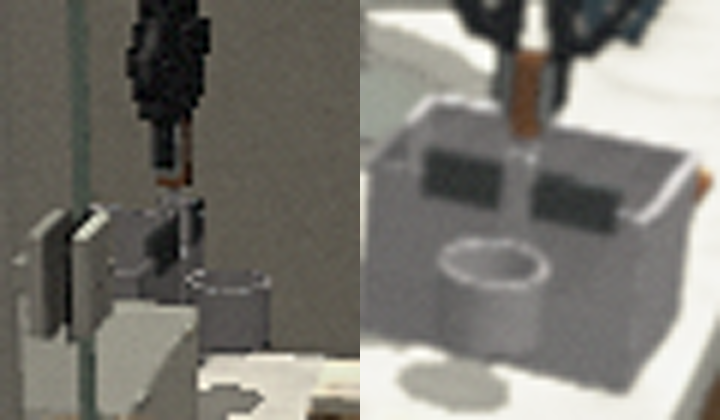

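Run:
```python
from h import *
W=cam('wrist11');w=lambda x,y:(W,240+x/5,150+y/5)
print('front',atz(*w(330,362),130),'back',atz(*w(330,433),130),'fr',atz(*w(500,362),130),'br',atz(*w(500,433),130))
print('strap L,R @139.5',atz(*w(331,340),139.5),atz(*w(495,340),139.5))
```

```text
front [ 561.00383369 -358.09617224  130.        ] back [ 569.00223214 -358.78000658  130.        ] fr [ 562.32035472 -340.24712347  130.        ] br [ 570.33544905 -340.72245302  130.        ]
strap L,R @139.5 [ 555.27590209 -357.10859027  139.5       ] [ 556.47268733 -340.87799078  139.5       ]
```

```bash
python3 -m inch '{"travel":[[0,0,0.1],[0,0,0.25],[0,0,0.4],[0,0,0.55],[0,0,0.7],[0,0,0.8],[0,0,0.9],[0,0,1],[0,0,1.1],[0,0,1.15]],"twist":[0,0,0,0,0,0,0,0,0,0],"fingers":[1,1,1,1,1,1,1,1,1,1]}'
python3 - <<'E'
from h import *
shot('wrist','wrist12')
go(565,-348.7,172,3.068)
f=lambda n,y0,y1,x0,x1,k:cv2.resize(cv2.imread(f'pics/{n}.png')[y0:y1,x0:x1],None,fx=k,fy=k,interpolation=cv2.INTER_CUBIC)
cv2.imwrite('pics/w12z.png',f('wrist12',180,280,260,390,6))
E
```

```text
clock: 12.67
eef_pos: [566.5, -349.8, 176.6]
tool_rot: [3.142, -0.0, 3.069]
force: [0.3, -1.1, -2.6]
width: 15.3
clock 12.72 tcp [ 566.5 -349.7  176.6] rot [ 3.1415e+00 -3.0000e-04  3.0688e+00] F [ 0.2 -0.5 -0.8] w 15.4
travel cm [0.16 0.09 0.46] twist 0.048281654190398614
```

View pics/w12z.png

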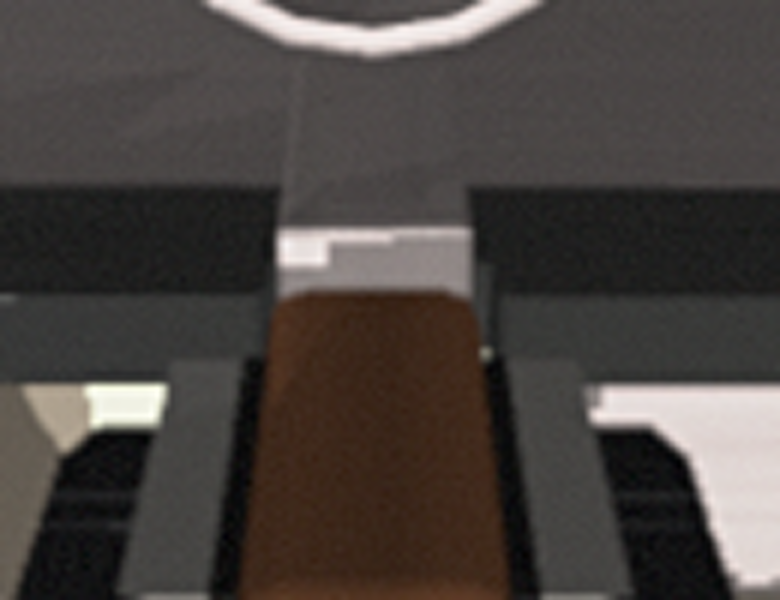

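```bash
python3 -m inch '{"travel":[[0,0.05,0],[0,0.06,0],[0,0.06,0.05],[0,0.06,0.1],[0,0.06,0.15],[0,0.06,0.2],[0,0.06,0.25],[0,0.06,0.3],[0,0.06,0.35],[0,0.06,0.35]],"twist":[0,0,0,0,0,0,0,0,0,0],"fingers":[1,1,1,1,1,1,1,1,1,1]}'
python3 -m inch '{"travel":[[0,0,0],[0,0,0.02],[0,0,0.04],[0,0,0.06],[0,0,0.08],[0,0,0.08],[0,0,0.08],[0,0,0.08],[0,0,0.08],[0,0,0.08]],"twist":[0,0,0,0,0,0,0,0,0,0],"fingers":[1,1,1,1,1,1,1,1,1,1]}'
```

```text
clock: 13.55
eef_pos: [566.6, -349.1, 173.2]
tool_rot: [3.141, -0.0, 3.069]
force: [0.2, 0.3, -3.1]
width: 15.3
clock: 14.38
eef_pos: [566.7, -349.2, 172.5]
tool_rot: [-3.142, 0.0, 3.069]
force: [0.2, 1.2, -1.5]
width: 15.2
```

```bash
python3 -m inch '{"travel":[[0,0,0.02],[0,0,0.04],[0,0,0.06],[0,0,0.08],[0,0,0.1],[0,0,0.1],[0,0,0.1],[0,0,0.1],[0,0,0.1],[0,0,0.1]],"twist":[0,0,0,0,0,0,0,0,0,0],"fingers":[1,1,1,1,1,1,1,1,1,1]}'
python3 - <<'E'
from h import *
print([np.round(ctrl.read_state()['force'],1) for _ in range(3)])
shot('scene','scene13');shot('side','side13')
print(ctrl.read_state()['force'].__repr__())
E
```

```text
clock: 15.22
eef_pos: [566.7, -349.2, 172.5]
tool_rot: [-3.142, 0.001, 3.069]
force: [-1.6, 2.0, 5.8]
width: 15.4
[array([-1.6,  2. ,  5.8]), array([-1.6,  2. ,  5.8]), array([-1.6,  2. ,  5.8])]
array([-1.70863455,  1.20363554,  5.99246464])
```

```bash
python3 -m inch '{"travel":[[0,0,-0.03],[0,0,-0.06],[0,0,-0.06],[0,0,-0.06],[0,0,-0.06],[0,0,-0.06],[0,0,-0.06],[0,0,-0.06],[0,0,-0.06],[0,0,-0.06]],"twist":[0,0,0,0,0,0,0,0,0,0],"fingers":[1,1,1,1.5,1.7,1.9,2.1,2.4,2.7,3]}'
python3 - <<'E'
from h import *
shot('wrist','wrist14');shot('scene','scene14');shot('side','side14')
go(565,-348.7,172,3.068)
f=lambda n,y0,y1,x0,x1,k:cv2.resize(cv2.imread(f'pics/{n}.png')[y0:y1,x0:x1],None,fx=k,fy=k,interpolation=cv2.INTER_CUBIC)
cv2.imwrite('pics/w14z.png',f('wrist14',80,380,200,440,2))
cv2.imwrite('pics/d14z.png',np.hstack([f('side14',130,200,300,360,6),f('scene14',180,250,410,470,6)]))
E
```

```text
clock: 16.15
eef_pos: [566.6, -349.2, 171.9]
tool_rot: [3.142, -0.0, 3.069]
force: [0.3, -0.2, 0.1]
width: 29.5
clock 16.3 tcp [ 566.6 -349.2  172. ] rot [-3.1416 -0.      3.0689] F [-0.2 -0.3  1. ] w 29.9
travel cm [0.17 0.04 0.  ] twist 0.0499631161320289
```

View pics/w14z.png

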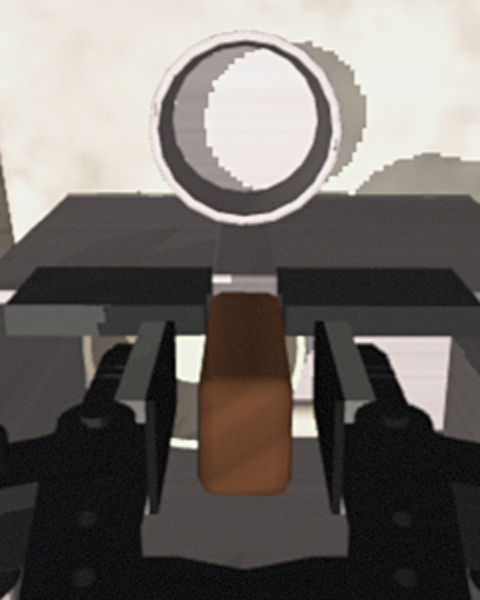

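View pics/d14z.png

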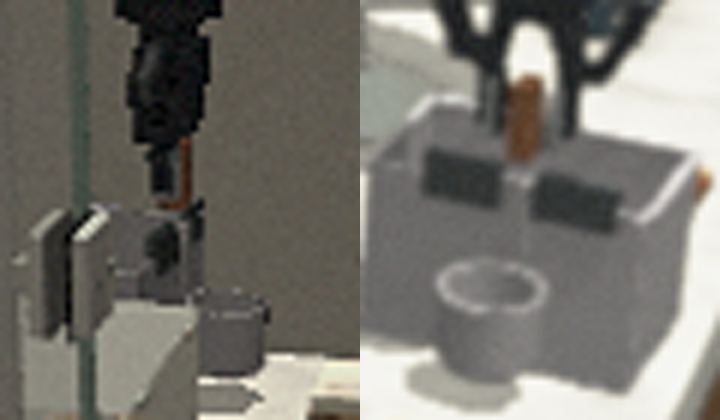

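```bash
python3 -m inch '{"travel":[[0,0,0],[0,0,0],[0,0,-0.2],[0,0,-0.8],[0,0,-1.8],[0,0,-3],[0,0,-4.5],[0,0,-6.5],[0,0,-8.5],[0,0,-9.5]],"twist":[0,0,0,0,0,0,0,0,0,0],"fingers":[4,5,5,5,5,5,5,5,5,5]}'
python3 -m inch '{"travel":[[1,0,-1],[2.5,0,-2.5],[4,0,-4],[6,0,-6],[7.5,0,-7.5],[7.5,0,-7.5],[7.5,0,-7.5],[7.5,0,-7.5],[7.5,0,-7.5],[7.5,0,-7.5]],"twist":[0,0,0,0,0,0,0,0,0,0],"fingers":[5,5,5,5,5,5,5,5,5,5]}'
python3 - <<'E'
from h import *
shot('wrist','wrist15');shot('scene','scene15');shot('side','side15')
f=lambda n,y0,y1,x0,x1,k:cv2.resize(cv2.imread(f'pics/{n}.png')[y0:y1,x0:x1],None,fx=k,fy=k,interpolation=cv2.INTER_CUBIC)
cv2.imwrite('pics/d15z.png',np.hstack([f('side15',130,200,300,360,6),f('scene15',180,250,410,470,6)]))
E
```

```text
clock: 17.13
eef_pos: [567.8, -350.1, 271.3]
tool_rot: [-3.139, 0.005, 3.069]
force: [0.7, -0.1, 0.7]
width: 50.0
clock: 17.97
eef_pos: [492.2, -343.1, 340.8]
tool_rot: [3.14, -0.002, 3.07]
force: [-0.7, -0.4, -0.5]
width: 50.3
```

View pics/d15z.png

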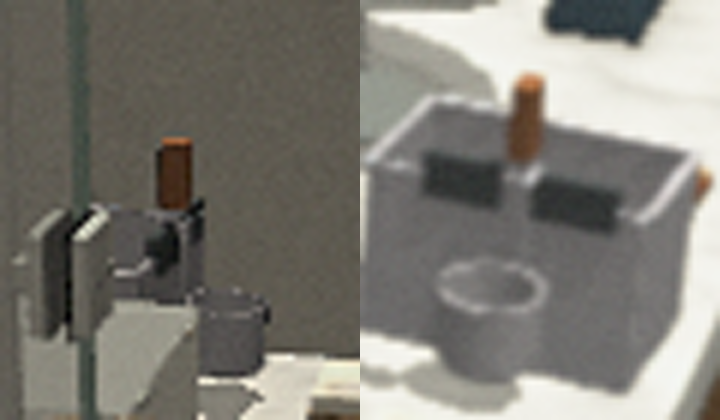

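View pics/wrist15.png

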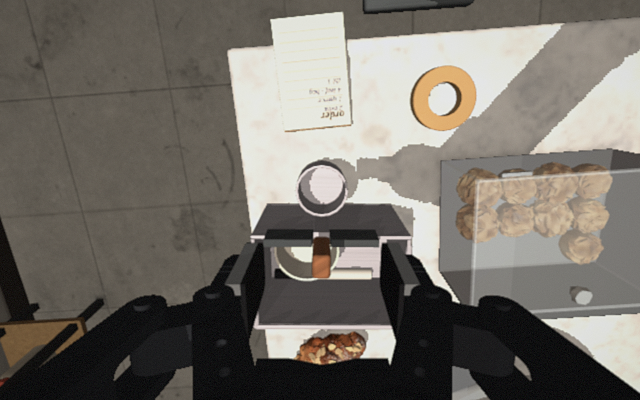

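Run:
```python
from h import *
S=cam('scene15');D=cam('side15')
s=lambda x,y:(S,410+(x-360)/6,180+y/6)
d=lambda x,y:(D,300+x/6,130+y/6)
t=tri(s(532,78),d(176,141));b=tri(s(523,160),d(175,206));print(t,b,t-b)
r=tri(s(491,285),d(234,297));print('rim',r)
W=cam('wrist15')
for P in ([566,-348.7,187],[565,-348.7,137],[524,-345.7,32],[524,-345.7,-18+50]): print(P,'s',[(proj(S,P)[0]-410)*6+360,(proj(S,P)[1]-180)*6],'d',[(proj(D,P)[0]-300)*6,(proj(D,P)[1]-130)*6],'w',proj(W,P))
```

```text
[ 562.50810072 -351.02143525  185.69653243] [ 563.01960853 -350.67282818  136.47335535] [-0.51150781 -0.34860707 49.22317708]
rim [ 520.93501809 -347.92595068   73.14427681]
[566, -348.7, 187] s [np.float64(529.7834535171892), np.float64(72.70666852526159)] d [np.float64(170.5450930363637), np.float64(140.02317678344707)] w [np.float64(322.0950301173997), np.float64(270.5126521872962)]
[565, -348.7, 137] s [np.float64(521.9108743123847), np.float64(153.29319730193083)] d [np.float64(173.0937611089114), np.float64(208.9538342653674)] w [np.float64(321.9018013903859), np.float64(245.49297262762596)]
[524, -345.7, 32] s [np.float64(483.3996773344495), np.float64(344.07163469083815)] d [np.float64(230.20742374557778), np.float64(353.3899418817175)] w [np.float64(321.77585595122366), np.float64(180.29796997477285)]
[524, -345.7, 32] s [np.float64(483.3996773344495), np.float64(344.07163469083815)] d [np.float64(230.20742374557778), np.float64(353.3899418817175)] w [np.float64(321.77585595122366), np.float64(180.29796997477285)]
```

```bash
python3 -c "
from cell import ctrl
print(ctrl.finish_job())"
```

```text
the job is handed in; nothing more can be done
None
```

I picked the dipper up by its grip and lowered its hook over the front lip, straight into the rail's notch. No sliding was needed. I then let go, moved the gripper up and clear, and handed the job in at about 18 s of the 70 s allowed; no verdict is reported.

**Last checks, from the pictures after release:**
- **Upright:** the tilt measured about 0.01 rad.
- **Seated in the notch:** the hook's bearing point is at about z = 121.5 mm, which is 6.5 mm above the lip (4.5 to 9.8 mm wanted).
- **Place along the lip:** the hook is in the notch. I estimated that to be about 10 mm to the −y side of the lip's middle, but did not re-measure it against the lip after release.
- **Cup:** it hangs outside the bin, with its rim at about z = 73 mm where 72 was expected.
- **Force:** the highest tool-force reading was about 6 N, as the hook touched the notch floor. Readings were taken mainly at the end of each move, so a brief higher peak would not show.
- **Bystanders:** the pad and the tape roll looked undisturbed in the last wrist picture. I did not check the tongs and shaker again; the arm passed well above the shaker.

**Disagreement:** the first scene-camera estimate of the lip was 10 to 25 mm off in x, because I picked the rail's edge wrongly at a shallow angle. With the edge picked again it still read a few mm closer to the robot than the wrist camera did, so I went by the close wrist views.

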